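# Dock the bench kit for a bead clean-up

## Task

Get the station ready by putting each piece of kit that lies along the front of the bench in the grey dock made for it: the tube block in the long recess, the timer upright in the short recess, the marker lying across both saddles of its rest. The round dock is too wide for the small brown bottle, so first seat the white sleeve in it, then stand the bottle inside the sleeve. Everything must sit fully down in its dock, and the larger white bottle must stay where it stands.

Things in the scene. Friction and masses are not known exactly. Their poses are not given: they have to be found in the camera images.
- sleeve: Loose white plastic tube standing on end, open at both ends: outer diameter 64 mm, bore 57 mm, height 34 mm, 0.06 kg. Origin at the centre of its underside, z up along its axis. Can be gripped across the outside near its top (then hold it so that the fingertips stay at least 7 mm above its lower edge, to clear the dock's rim).
- dye_bottle: Loose small brown round bottle with black cap, upright: body 48 mm diameter, straight up to about 58 mm and tapering as a shoulder above (once inside the sleeve, only what is above 34 mm stands free for the fingers); 90 mm tall with the cap, cap 24 mm diameter over the top 10 mm; 0.07 kg. Origin at the centre of its underside, z up.
- magnet_block: Loose white-and-aluminium tube block (the one near the front edge; a similar one far back is only background) with a row of round holes in its top: 34 mm (its x) by 110 mm (its y) by 38 mm high, 0.18 kg. Origin at the centre of its underside, z up. Grip across the 34 mm.
- timer: Loose white bench timer with a display (the one near the front edge; a similar one far back by the wall is only background), standing upright on its edge: 22 mm thick (its x, from -10 to +12 mm), 68 mm wide (its y), 62 mm tall, 0.07 kg. Origin near the centre of its underside, z up. Either face may look either way when docked.
- marker: Loose white marker pen with green cap lying on the bench: 134 mm long (its y), 13 mm wide (its x), 15 mm high. Origin at the middle of its length on its underside, z up. Either end may point either way when docked.
- magnet_dock: Low tray with the longer rectangular recess, for the tube block: recess 46 mm (its x) by 122 mm (its y), black rubber floor 4 mm above the bench, rim top 10 mm above the bench, outside 64 x 140 mm. Grey plastic, fixed to the bench. Origin at the centre of its underside, on the bench; z up.
- timer_dock: Low tray with the shorter rectangular recess, for the timer: recess 36 mm (its x) by 80 mm (its y), black rubber floor 4 mm above the bench, rim top 10 mm above the bench, outside 54 x 98 mm. Grey plastic, fixed to the bench. Origin at the centre of its underside, on the bench; z up.
- round_dock: Square 96 x 96 mm plate with one round recess 74 mm in diameter at its centre, for the sleeve and in it the bottle (which stands on the same floor, inside the bore): recess floor 4 mm above the bench, rim top 10 mm above the bench. Grey plastic, fixed to the bench. Origin at the centre of its underside, on the bench; z up.
- marker_rest: Pen rest: base plate 46 (its x) x 116 mm (its y), 4 mm thick, with two U-shaped saddles centred at y = -48 and +48 mm, each 14 mm long along y. The saddle floors are 14 mm above the bench, the upright cheeks reach 32 mm above the bench and leave 26 mm between them in x. The marker lies along y across both saddles; the gap of 82 mm between the saddles is open for the fingers. Grey plastic, fixed to the bench. Origin at the centre of its underside, on the bench; z up.
- water_bottle: Bystander, to be left standing where it is: larger white round bottle with an orange cap, 60 mm in diameter, 118 mm tall, loose. Origin at the centre of its underside.
Not all that is in view belongs to the job. What is shaped like the magnet_block but pink or yellow is not meant.

How it is judged:
On the way, in this order (a step that is already met when the one before it is completed fails the run):
1. the sleeve is seated in the round dock (horizontal distance between sleeve and round_dock below 0.009 m and z of sleeve in the frame of round_dock between 0.001 and 0.0068 m and angle between sleeve's own z axis and vertical below 0.08 rad), for 0.2 s.
2. the brown bottle stands inside the seated sleeve (all of step 1 and horizontal distance between dye_bottle and round_dock below 0.015 m and z of dye_bottle in the frame of round_dock between 0.001 and 0.0068 m and angle between dye_bottle's own z axis and vertical below 0.08 rad and horizontal distance between dye_bottle and sleeve below 0.0075 m), for 0.2 s.
At the end, for the whole second after the job is handed in: Seated on the dock floors and at rest: sleeve within 9 mm of the round dock's centre, bottle inside it within 7.5 mm of its axis, both upright; tube block (0.2 rad) and timer (0.25 rad, upright) within 12 mm of their docks' centres; marker in both saddles within 16 mm and 0.2 rad (all of step 2 and horizontal distance between magnet_block and magnet_dock below 0.012 m and z of magnet_block in the frame of magnet_dock between 0.001 and 0.0068 m and angle between each of magnet_block, timer's own z axis and vertical below 0.08 rad and angle between the y axis of magnet_block and the y axis of magnet_dock, either way round below 0.2 rad and horizontal distance between timer and timer_dock below 0.012 m and z of timer in the frame of timer_dock between 0.001 and 0.0068 m and angle between the y axis of timer and the y axis of timer_dock, either way round below 0.25 rad and x of marker in the frame of marker_rest between -0.016 and 0.016 m and y of marker in the frame of marker_rest between -0.016 and 0.016 m and z of marker in the frame of marker_rest between 0.01 and 0.0305 m and angle between the y axis of marker and the y axis of marker_rest, either way round below 0.2 rad and linear speed of each of sleeve, dye_bottle, magnet_block, timer, marker below 0.02 m/s); the robot touches nothing.
It fails at once if the larger white bottle is moved more than 30 mm or tipped (distance of water_bottle from where it was at the start of the episode above 0.03 m or angle between water_bottle's own z axis and vertical above 0.35 rad).
It also fails if it takes over 144 s, if anything falls off the work surface, if the arm or the gripper's body presses on something with over 40 N, if the wrist force passes 120 N, or if a joint passes its speed limit or range.

## Robot

A 6-joint arm with a two-finger parallel gripper is mounted at the origin on a cart in front of the work surface, level with it; the furniture and walls round the work are solid. World frame = base frame: x ahead of the robot, y to its left, z up, the work surface at z = 0. Lengths are in m, angles in rad, forces in N, time in s.
With the tool pointing down it reaches from about 0.35 to 0.975 m from the base axis. Payload 4.9 kg.
Tool frame: the origin (TCP) lies midway between the tips of the shut fingers; the grasp point (between the pads) lies 19 mm behind it (manip.hold_point_z is the distance from the TCP to the grasp point, in m); z points along the fingers, y is the line along which they close (so a half turn about z gives the same grasp; the last joint's range is limited). The gripper opens to 85 mm and grips with 20 to 120 N. Pads are 22 mm wide; open, the fingers measure 114 mm over their backs; the gripper's body (76 mm by 85 mm) begins 54 mm behind the grasp point. The pads swing forward as they close: fully open they stand 13 mm farther back than shut.
Start: joints at [1.006, 0.053, 1.613, -0, 1.476, -0.119], TCP at [0.269, 0.564, 0.231] pointing down, gripper open.
Joint ranges: [-3.01, 3.01], [-1.01, 2.22], [0.06, 2.58], [-1.02, 4.17], [0.09, 2.62], [-3.14, 3.14]. Speed limits (rad/s): [2.57, 2.57, 3.14, 3.14, 3.14, 3.14].

## Interface

Orientations are given as a unit quaternion [w, x, y, z].
In Python, from plant import manip gives the robot as it stands. The module is installed in compiled form; this text tells all that it offers.
- The arm moves only by the shell command python3 -m jog 'ROWS' [OPENING]. ROWS is JSON, one flat list of numbers, 6 for each row, row after row: the shift along the tool's x, y, z in units of 0.1 m (1.0 is 0.1 m), then the turn, a rotation vector about the tool's x, y, z in units of 180 degrees (1.0 is 180 degrees). A call has 1 to 8 rows; each row is the pose to reach, as a shift and turn from the pose commanded when the call began, along the tool's axes at that moment, turning the shorter way round; what a row does not reach only later rows make up. A row lasts 1/8 s, in which the tool goes at most 62.5 mm and 10.7 degrees, less where a joint would pass 70% of its speed; a pose out of reach is approached as far as the arm can. A call with a number of a shift or a turn outside -1 to 1 is refused whole. A call with a gripper value outside its range is refused whole. OPENING is the finger opening in mm, from 0 to 85.4, set as the call begins (- or left out, the last holds). The fingers move at their own pace and stop on an object; the grip force is fixed at half the most. Time passes only in rows, so rows that repeat a pose let the fingers close. It gives the time, the measured TCP pose, the force, the opening and the grip force at its end, in the units of the state.
- manip.state(): the state, without advancing time (a new reading comes with each control period).
- manip.grab_frame(name): name is "scene" or "top"; returns a dict with "img" (400x640x3 uint8, blue, green, red), "z_map" (400x640 float32, m along the optical axis (not along the pixel's ray), 0 where there is no reading), "fx", "fy", "cx", "cy" (pixels), "xyz" and "attitude" of the camera in the world. Camera axes: x right, y up, looking along -z (the intrinsics and any distortion apply to the point x, -y, -z); pixel columns grow to the right and rows downward; lengths in m; the calibration is good to about 2 mm. A picture is of the moment at which its call begins.
- manip.job_done(): hands the job in; it is judged then, once.
The state is a dict: "time": time; "joint_pos": joint angles; "joint_vel": joint speeds; "joint_efforts": joint torques, N m; "tool_pos": TCP position; "tool_rot": TCP orientation; "contact_force": force on the tool from outside, world axes, zero at the start; "ft_torque": the same for the moment, N m; "gripper_width": opening from 0.0 (shut) to 1.0 (fully open); "grasp_force": force on a finger pad.
Only numpy, scipy, OpenCV 4.12 (cv2) and the standard library are available. Lean on these libraries where they do the work, as an engineer would, in place of code of your own. Each camera call takes 0.05 s, during which the arm holds its last target. There are 200 camera calls.

## Working session

There is one attempt and no reset: what is moved stays moved. The work goes in short steps, Python scripts to look and compute and a shell command to move; the robot and the scene stay as the last step left them, time stands still between calls to the robot, and variables do not carry over. Pictures are saved under pics/ and viewed, at most 14 in all, crops included, and the job is handed in when it is done.

```bash
mkdir -p pics
cat > h.py <<'E'
import numpy as np, cv2
from plant import manip
from scipy.spatial.transform import Rotation as R
def rot(q): return R.from_quat([q[1],q[2],q[3],q[0]]).as_matrix()
def cloud(f):
    z=f["z_map"]; v,u=np.mgrid[0:400,0:640]
    p=np.stack([(u-f["cx"])/f["fx"]*z,-(v-f["cy"])/f["fy"]*z,-z],-1)
    return p@rot(f["attitude"]).T+np.array(f["xyz"])
E
python3 - <<'E'
from h import *
for n in("scene","top"):
    f=manip.grab_frame(n); cv2.imwrite(f"pics/{n}0.png",f["img"]); np.savez(f"{n}0.npz",**{k:np.array(v) for k,v in f.items()})
    print(n,{k:v for k,v in f.items() if k not in("img","z_map")})
    c=cloud(f); print(c[200,320],c[300,320])
s=manip.state(); print(s)
print(rot(s["tool_rot"]))
E
```

```text
scene {'fx': 369.4773053590488, 'fy': 369.4773053590488, 'cx': 318.6695206695409, 'cy': 204.40618508225424, 'xyz': array([-0.06263353, -0.53142238,  0.72990209]), 'attitude': array([ 0.83652057,  0.38180558, -0.16573104, -0.35635805])}
[5.68568582e-01 6.12737686e-02 2.09790242e-04] [ 0.30676656 -0.18768637  0.00090168]
top {'fx': 413.5254887230811, 'fy': 413.5254887230811, 'cx': 316.1657162481708, 'cy': 192.86316610780895, 'xyz': array([0.4131305 , 0.01869711, 1.27934888]), 'attitude': array([-0.70430573, -0.01970512,  0.03145683,  0.70892568])}
[ 0.48343797 -0.01457327  0.00246216] [ 0.11246323 -0.02098908 -0.36085321]
{'time': 0.1, 'joint_pos': array([ 1.00601757e+00,  5.32900987e-02,  1.61416769e+00, -2.11558312e-05,
        1.47595908e+00, -1.18983274e-01]), 'joint_vel': array([-0.00119901,  0.00013131, -0.00347864, -0.00029559, -0.00203338,
       -0.00049306]), 'joint_efforts': array([ 6.04145316e-05, -3.94904029e+01, -3.71363676e+01, -1.39374406e-04,
        3.92893940e-03,  2.43982311e-05]), 'tool_pos': array([0.26917989, 0.56344534, 0.23017983]), 'tool_rot': array([-2.95872547e-04,  2.21055525e-01,  9.75260797e-01, -8.62848937e-04]), 'contact_force': array([ 0.46617142,  0.04323414, -0.02239045]), 'ft_torque': array([-0.03561604, -0.01689825, -0.03263041]), 'grasp_force': 0.0, 'gripper_width': 1.0059357709945695}
[[-9.02268735e-01  4.31173065e-01 -9.58580843e-04]
 [ 4.31174086e-01  9.02267421e-01 -1.55219696e-03]
 [ 1.95630743e-04 -1.81381401e-03 -9.99998336e-01]]
```

View pics/scene0.png

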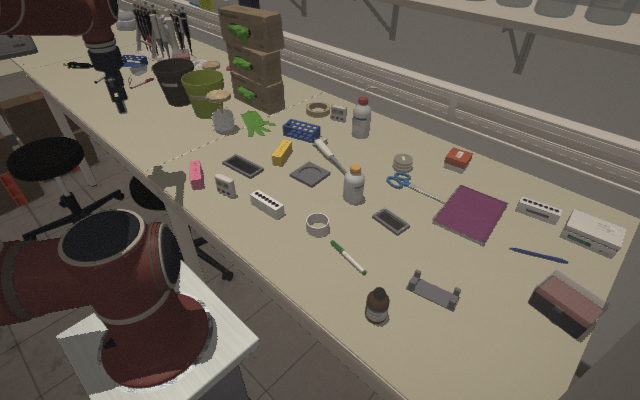

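View pics/top0.png

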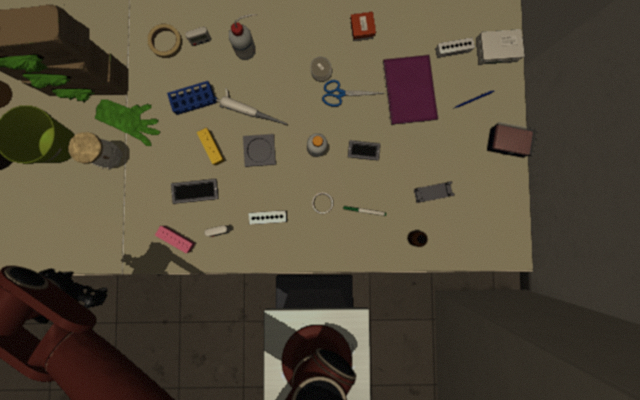

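Top view: sleeve (322,203), brown bottle (417,238), tube block (268,217), timer (217,231), marker (365,210). Docks: long (194,191), round (260,150), short (364,150), pen rest (434,191). The water bottle is at (317,144). The scene view agrees.

```bash
cat >> h.py <<'E'
def onplane(f,uv,z):
    uv=np.atleast_2d(uv).astype(float)
    d=np.stack([(uv[:,0]-f["cx"])/f["fx"],-(uv[:,1]-f["cy"])/f["fy"],-np.ones(len(uv))],-1)@rot(f["attitude"]).T
    o=np.array(f["xyz"]); t=(z-o[2])/d[:,2]; return o+t[:,None]*d
def seg(f,uv,zlo,zhi,ztop,r=34):
    """top-view component near uv with height in zlo..zhi -> min area rect on the plane ztop"""
    c=cloud(f); m=((c[...,2]>zlo)&(c[...,2]<zhi)).astype(np.uint8)
    w=np.zeros_like(m); cv2.circle(w,tuple(int(a) for a in uv),r,1,-1); m&=w
    n,l,st,ce=cv2.connectedComponentsWithStats(m)
    k=1+np.argmax(st[1:,4]); v,u=np.nonzero(l==k)
    p=onplane(f,np.c_[u,v],ztop)
    (cx,cy),(a,b),an=cv2.minAreaRect((p[:,:2]*1000).astype(np.float32))
    if a<b: a,b,an=b,a,an+90
    an=(an+90)%180-90
    return dict(c=(round(cx,1),round(cy,1)),size=(round(a),round(b)),long_axis_deg=round(an,1),n=int(st[k,4]),zmed=round(float(np.median(c[v,u,2])),4),zmax=round(float(np.percentile(c[v,u,2],95)),4),mean=np.round(c[v,u,:2].mean(0)*1000,1))
E
cat > m.py <<'E'
from h import *
f=dict(np.load("top0.npz"))
c=cloud(f); b=c[230:260,330:390,2]; print("table z",np.median(b),b.std())
for n,uv,lo,hi,zt,r in [("sleeve",(322,203),.015,.05,.034,20),("bottle cap",(417,238),.08,.1,.09,20),("bottle",(417,238),.02,.1,.05,20),("block",(268,217),.02,.06,.038,30),("timer",(217,231),.03,.08,.062,20),("marker",(365,210),.005,.03,.012,30),
 ("magdock",(194,191),.006,.03,.01,34),("rounddock",(260,150),.006,.03,.01,30),("timerdock",(364,150),.006,.03,.01,26),("rest",(434,191),.002,.05,.01,30),("restcheeks",(434,191),.02,.05,.032,30),("water",(317,144),.1,.14,.118,20)]:
    try: print(n,seg(f,uv,lo,hi,zt,r))
    except Exception as e: print(n,e)
E
python3 m.py
python3 - <<'E'
import cv2
a=cv2.imread('pics/top0.png')[120:260,150:470]
cv2.imwrite('pics/crop1.png',cv2.resize(a,None,fx=2.5,fy=2.5,interpolation=cv2.INTER_CUBIC))
E
```

```text
table z 0.0002982246792267995 0.07965370817415783
sleeve {'c': (475.7, -19.8), 'size': (60, 60), 'long_axis_deg': -0.4, 'n': 83, 'zmed': 0.0337, 'zmax': 0.0381, 'mean': array([477.1, -20.3])}
bottle cap {'c': (366.0, -304.5), 'size': (23, 20), 'long_axis_deg': 89.5, 'n': 61, 'zmed': 0.0903, 'zmax': 0.0935, 'mean': array([ 366. , -304.1])}
bottle {'c': (366.0, -303.6), 'size': (54, 47), 'long_axis_deg': 88.7, 'n': 259, 'zmed': 0.0706, 'zmax': 0.0919, 'mean': array([ 366.9, -298.4])}
block {'c': (432.6, 144.2), 'size': (111, 34), 'long_axis_deg': -86.6, 'n': 422, 'zmed': 0.0382, 'zmax': 0.0427, 'mean': array([432.5, 144.6])}
timer {'c': (394.1, 289.5), 'size': (71, 23), 'long_axis_deg': -77.8, 'n': 190, 'zmed': 0.0609, 'zmax': 0.0656, 'mean': array([394. , 289.8])}
marker {'c': (450.7, -150.9), 'size': (134, 16), 'long_axis_deg': 80.5, 'n': 174, 'zmed': 0.0121, 'zmax': 0.0162, 'mean': array([ 450.9, -151.9])}
magdock {'c': (515.0, 371.4), 'size': (143, 64), 'long_axis_deg': -83.9, 'n': 490, 'zmed': 0.0094, 'zmax': 0.014, 'mean': array([515.4, 371.1])}
rounddock {'c': (640.9, 173.1), 'size': (97, 96), 'long_axis_deg': 3.3, 'n': 557, 'zmed': 0.0102, 'zmax': 0.0142, 'mean': array([641.3, 173.3])}
timerdock {'c': (639.4, -152.1), 'size': (98, 54), 'long_axis_deg': 83.8, 'n': 328, 'zmed': 0.0097, 'zmax': 0.0141, 'mean': array([ 639.1, -152.5])}
rest {'c': (497.4, -365.7), 'size': (158, 117), 'long_axis_deg': -55.3, 'n': 703, 'zmed': 0.0054, 'zmax': 0.031, 'mean': array([ 500.3, -369.1])}
restcheeks {'c': (532.7, -408.8), 'size': (15, 9), 'long_axis_deg': 89.7, 'n': 18, 'zmed': 0.0312, 'zmax': 0.0369, 'mean': array([ 533.3, -408.8])}
water {'c': (645.1, -5.8), 'size': (31, 30), 'long_axis_deg': -44.9, 'n': 100, 'zmed': 0.1168, 'zmax': 0.1201, 'mean': array([646.6,  -5.7])}
```

View pics/crop1.png

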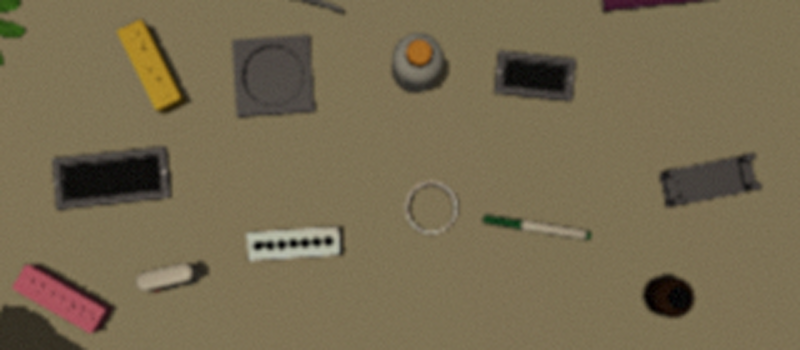

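Every size matches the data sheet except the pen rest, where another object leaked into the mask. I'll fix that measurement and square the tool up with the world axes.

```bash
python3 - <<'E'
from h import *
f=dict(np.load("top0.npz")); c=cloud(f)
w=np.zeros((400,640),np.uint8); w[176:206,408:460]=1
m=(c[...,2]>.022)&(c[...,2]<.045)&(w>0); v,u=np.nonzero(m)
p=c[m]; print("cheek pts", len(p)); 
a=p[p[:,1]>-355]; b=p[p[:,1]<-380]
for q in(a,b): print(len(q),q.mean(0),cv2.minAreaRect((q[:,:2]*1000).astype(np.float32)))
g=f["img"].astype(int); 
m=((g.max(2)-g.min(2))<22)&(w>0); m&=g.max(2)<110
n,l,st,ce=cv2.connectedComponentsWithStats(m.astype(np.uint8)); k=1+np.argmax(st[1:,4]); v,u=np.nonzero(l==k)
print(st[k], cv2.minAreaRect((onplane(f,np.c_[u,v],.006)[:,:2]*1000).astype(np.float32)))
E
python3 -m jog '[0,0,0,0,0,-0.142, 0,0,0,0,0,-0.142, 0,0,0,0,0,-0.142, 0,0,0,0,0,-0.142, 0,0,0,0,0,-0.142]' 85
```

```text
cheek pts 66
66 [ 0.50851956 -0.36495548  0.03094267] ((507.12701416015625, -365.6159362792969), (45.39183807373047, 110.52008819580078), 10.405834197998047)
0 [nan nan nan] ((0.0, 0.0), (0.0, 0.0), 0.0)
[414 182  40  21 537] ((506.5904541015625, -367.2125244140625), (44.39322280883789, 119.97756958007812), 10.932013511657715)
time: 0.72
tool_pos: [0.2694, 0.5637, 0.2309]
tool_rot: [-0.0, 0.0, 1.0, -0.0]
contact_force: [0.0, -0.1, -0.2]
gripper_width: 0.995
grasp_force: 0.0<stdin>:7: RuntimeWarning: Mean of empty slice.
  ret = um.true_divide(
```

Rest: centre (507,-366), long axis 100.5°. The tool now has x = -X, y = +Y, z = -Z. Next I move above the sleeve.

```bash
python3 -m jog '[-0.35,-0.5,0,0,0,0, -0.7,-1,0,0,0,0, -0.7,-1,0,0,0,0]' >/dev/null
python3 -m jog '[-0.35,-0.5,0,0,0,0, -0.7,-1,0,0,0,0, -0.7,-1,0,0,0,0]' >/dev/null
python3 -m jog '[-0.35,-0.5,0,0,0,0, -0.67,-1,0,0,0,0, -0.67,-1,0,0,0,0]' >/dev/null
python3 -m jog '[0,-0.5,0,0,0,0, 0,-1,0,0,0,0, 0,-1,0,0,0,0]' >/dev/null
python3 -m jog '[0,-0.5,0,0,0,0, 0,-1,0,0,0,0, 0,-1,0,0,0,0]' >/dev/null
python3 -m jog '[0,-0.4,0,0,0,0, 0,-0.83,0,0,0,0, 0,-0.83,0.8,0,0,0, 0,-0.83,1,0,0,0, 0,-0.83,1,0,0,0, 0,-0.83,1,0,0,0]'
```

```text
time: 3.35
tool_pos: [0.478, -0.0178, 0.1332]
tool_rot: [0.001, -0.001, 1.0, -0.0]
contact_force: [0.2, 0.1, -0.3]
gripper_width: 0.994
grasp_force: 0.0
```

```bash
python3 -m jog '[0,0,0.4,0,0,0, 0,0,0.8,0,0,0, 0,0,0.8,0,0,0, 0,0,0.8,0,0,0]'
python3 - <<'E'
from h import *
for n in("scene","top"):
    f=manip.grab_frame(n); x,y=(240,150) if n=="scene" else (250,140)
    cv2.imwrite(f"pics/{n}1.png",cv2.resize(f["img"][y:y+120,x:x+150],None,fx=4,fy=4,interpolation=cv2.INTER_CUBIC))
E
```

```text
time: 3.85
tool_pos: [0.4789, -0.0191, 0.0542]
tool_rot: [0.002, -0.0, 1.0, -0.0]
contact_force: [0.1, -0.6, 0.8]
gripper_width: 0.993
grasp_force: 0.0
```

View pics/scene1.png

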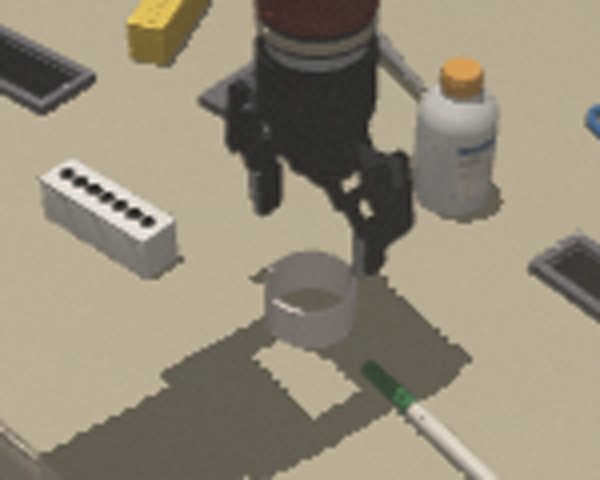

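The sleeve (310,300 in the crop) lies between the open fingers. I descend and grip.

```bash
python3 -m jog '[0.02,0,0.2,0,0,0, 0.02,0,0.4,0,0,0, 0.02,0,0.48,0,0,0, 0.02,0,0.48,0,0,0, 0.02,0,0.48,0,0,0]'
python3 -m jog '[0,0,0,0,0,0, 0,0,0,0,0,0, 0,0,0,0,0,0, 0,0,0,0,0,0, 0,0,0,0,0,0, 0,0,0,0,0,0]' 50
python3 -m jog '[0,0,-0.1,0,0,0, 0,0,-0.4,0,0,0, 0,0,-0.8,0,0,0, 0,0,-0.8,0,0,0, 0,0,-0.8,0,0,0]'
```

```text
time: 4.58
tool_pos: [0.4757, -0.0192, 0.0045]
tool_rot: [0.001, -0.0, 1.0, -0.0]
contact_force: [1.0, 0.3, 0.0]
gripper_width: 0.998
grasp_force: 0.0
time: 5.32
tool_pos: [0.4759, -0.0193, 0.0047]
tool_rot: [0.001, -0.0, 1.0, -0.0]
contact_force: [-1.3, -0.2, 5.8]
gripper_width: 0.718
grasp_force: 66.2
time: 5.95
tool_pos: [0.474, -0.0189, 0.0827]
tool_rot: [-0.0, -0.0, 1.0, 0.0]
contact_force: [-0.2, 0.8, 0.3]
gripper_width: 0.725
grasp_force: 65.8
```

```bash
python3 -m jog '[0,0.5,0,0,0,0, 0,1,0,0,0,0, 0,1,0,0,0,0, -0.3,1,0,0,0,0, -0.3,1,0,0,0,0]' >/dev/null
python3 -m jog '[-0.3,0.4,0,0,0,0, -0.7,0.91,0,0,0,0, -1,0.91,0,0,0,0, -1,0.91,0,0,0,0, -1,0.91,0,0,0,0]'
python3 -m jog '[-0.36,0,0,0,0,0, -0.36,0,0.2,0,0,0, -0.36,0,0.5,0,0,0, -0.36,0,0.5,0,0,0, -0.36,0,0.5,0,0,0]'
```

```text
time: 7.2
tool_pos: [0.6031, 0.1711, 0.082]
tool_rot: [-0.002, 0.0, 1.0, -0.0]
contact_force: [-0.3, -0.4, -0.0]
gripper_width: 0.725
grasp_force: 66.2
time: 7.82
tool_pos: [0.6399, 0.1718, 0.0335]
tool_rot: [-0.0, -0.0, 1.0, -0.0]
contact_force: [0.6, 0.2, -0.6]
gripper_width: 0.72
grasp_force: 66.2
```

```bash
python3 -m jog '[-0.01,0.01,0,0,0,0, -0.01,0.01,0.1,0,0,0, -0.01,0.01,0.2,0,0,0, -0.01,0.01,0.25,0,0,0, -0.01,0.01,0.25,0,0,0, -0.01,0.01,0.25,0,0,0]'
python3 -m jog '[0,0,0,0,0,0, 0,0,0,0,0,0, 0,0,0,0,0,0, 0,0,0,0,0,0]' 85
python3 -m jog '[0,0,-0.1,0,0,0, 0,0,-0.5,0,0,0, 0,0,-1,0,0,0, 0,0,-1,0,0,0]'
python3 -m jog '[0.4,-0.2,0,0,0,0, 1,-0.6,0,0,0,0, 1,-1,0,0,0,0, 1,-1,0,0,0,0]'
python3 -m jog '[0.4,-0.5,-0.2,0,0,0, 1,-1,-0.3,0,0,0, 1,-1,-0.3,0,0,0]'
python3 - <<'E'
from h import *
f=manip.grab_frame("top"); cv2.imwrite("pics/top2.png",cv2.resize(f["img"][110:190,210:310],None,fx=5,fy=5,interpolation=cv2.INTER_CUBIC))
print(seg(f,(260,150),.006,.03,.01,30)); print(seg(f,(260,150),.022,.06,.038,20))
E
```

```text
time: 8.57
tool_pos: [0.6412, 0.173, 0.0087]
tool_rot: [-0.001, -0.0, 1.0, -0.0]
contact_force: [-3.1, -1.0, 5.2]
gripper_width: 0.717
grasp_force: 66.8
time: 9.07
tool_pos: [0.6415, 0.173, 0.0081]
tool_rot: [-0.0, -0.0, 1.0, 0.0]
contact_force: [0.0, -0.0, 0.1]
gripper_width: 0.995
grasp_force: 0.0
time: 9.57
tool_pos: [0.6457, 0.1737, 0.1157]
tool_rot: [0.006, -0.0, 1.0, 0.001]
contact_force: [0.1, 1.0, 0.1]
gripper_width: 0.997
grasp_force: 0.0
time: 10.07
tool_pos: [0.5403, 0.071, 0.1077]
tool_rot: [-0.001, 0.001, 1.0, -0.0]
contact_force: [0.6, -0.3, 0.7]
gripper_width: 0.997
grasp_force: 0.0
time: 10.45
tool_pos: [0.4404, -0.0279, 0.1385]
tool_rot: [0.0, 0.001, 1.0, -0.0]
contact_force: [-0.2, -0.2, 0.2]
gripper_width: 1.002
grasp_force: 0.0
{'c': (640.4, 174.4), 'size': (99, 97), 'long_axis_deg': -86.6, 'n': 535, 'zmed': 0.0104, 'zmax': 0.0151, 'mean': array([639.9, 172.4])}
{'c': (640.3, 171.3), 'size': (63, 61), 'long_axis_deg': 89.8, 'n': 112, 'zmed': 0.0366, 'zmax': 0.0417, 'mean': array([641.8, 171.5])}
```

View pics/top2.png

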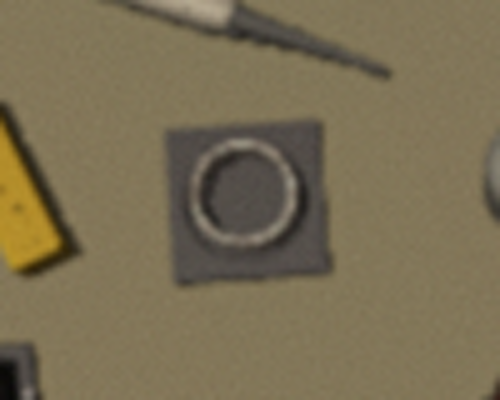

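The sleeve sits inside the recess (245,193 in the crop), with its top at about 37 mm. Next is the bottle.

```bash
python3 -m jog '[0,-0.5,0,0,0,0, 0.2,-1,0,0,0,0, 0.2,-1,0,0,0,0]' >/dev/null
python3 -m jog '[0.2,-0.5,0,0,0,0, 0.54,-1,0,0,0,0, 0.54,-1,0,0,0,0]' >/dev/null
python3 -m jog '[0,-0.4,0,0,0,0, 0,-0.76,0,0,0,0, 0,-0.76,0,0,0,0, 0,-0.76,0.1,0,0,0, 0,-0.76,0.1,0,0,0]'
```

```text
time: 11.88
tool_pos: [0.3677, -0.3009, 0.1266]
tool_rot: [-0.001, -0.001, 1.0, 0.001]
contact_force: [0.8, -1.2, 0.2]
gripper_width: 0.998
grasp_force: 0.0
```

```bash
python3 -m jog '[0.015,-0.03,0,0,0,0, 0.015,-0.03,0.3,0,0,0, 0.015,-0.03,0.7,0,0,0, 0.015,-0.03,0.9,0,0,0, 0.015,-0.03,0.9,0,0,0, 0.015,-0.03,0.9,0,0,0]'
python3 -m jog '[0,0,0,0,0,0, 0,0,0,0,0,0, 0,0,0,0,0,0, 0,0,0,0,0,0, 0,0,0,0,0,0, 0,0,0,0,0,0]' 35
python3 -m jog '[0,0,-0.1,0,0,0, 0,0,-0.4,0,0,0, 0,0,-0.8,0,0,0, 0,0,-0.8,0,0,0, 0,0,-0.8,0,0,0]'
```

```text
time: 12.62
tool_pos: [0.3669, -0.3067, 0.0396]
tool_rot: [0.001, -0.0, 1.0, -0.001]
contact_force: [0.0, -0.7, -0.2]
gripper_width: 0.995
grasp_force: 0.0
time: 13.38
tool_pos: [0.3669, -0.3067, 0.0397]
tool_rot: [0.001, -0.0, 1.0, -0.001]
contact_force: [-0.1, 0.8, 6.2]
gripper_width: 0.53
grasp_force: 60.9
time: 14.0
tool_pos: [0.3659, -0.3058, 0.1179]
tool_rot: [-0.0, -0.0, 1.0, 0.0]
contact_force: [-0.4, -0.5, -1.2]
gripper_width: 0.528
grasp_force: 61.4
```

```bash
python3 -m jog '[-0.4,0.4,-0.1,0,0,0, -0.8,0.9,-0.2,0,0,0, -0.8,1,-0.2,0,0,0]' >/dev/null
python3 -m jog '[0,0.5,0,0,0,0, 0,1,0,0,0,0, 0,1,0,0,0,0]' >/dev/null
python3 -m jog '[0,0.5,0,0,0,0, 0,1,0,0,0,0, 0,1,0,0,0,0]' >/dev/null
python3 -m jog '[0,0.5,0,0,0,0, 0,1,0,0,0,0, 0,1,0,0,0,0]' >/dev/null
python3 -m jog '[0,0.4,0,0,0,0, -0.2,0.78,0,0,0,0, -0.6,0.78,0,0,0,0, -1,0.78,0,0,0,0, -1,0.78,0,0,0,0]' >/dev/null
python3 -m jog '[-0.4,0,0,0,0,0, -0.95,0,0,0,0,0, -0.95,0,0,0,0,0, -0.95,0,0,0,0,0]'
```

```text
time: 16.62
tool_pos: [0.6402, 0.1704, 0.1374]
tool_rot: [-0.001, 0.001, 1.0, -0.0]
contact_force: [-0.6, -0.5, -0.1]
gripper_width: 0.532
grasp_force: 62.1
```

```bash
python3 -m jog '[-0.015,0.015,0.2,0,0,0, -0.015,0.015,0.4,0,0,0, -0.015,0.015,0.45,0,0,0, -0.015,0.015,0.45,0,0,0, -0.015,0.015,0.45,0,0,0]'
python3 - <<'E'
from h import *
f=manip.grab_frame("scene"); cv2.imwrite("pics/scene3.png",cv2.resize(f["img"][100:220,240:400],None,fx=4,fy=4,interpolation=cv2.INTER_CUBIC))
E
```

```text
time: 17.25
tool_pos: [0.6431, 0.1737, 0.0941]
tool_rot: [0.001, -0.0, 1.0, 0.0]
contact_force: [-0.1, -0.1, -0.9]
gripper_width: 0.526
grasp_force: 62.1
```

View pics/scene3.png

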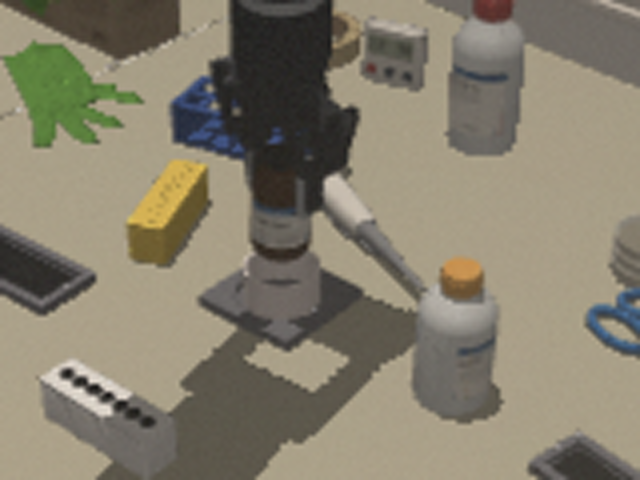

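The bottle hangs centred over the sleeve (280,265 in the crop). I lower it.

```bash
python3 -m jog '[0.01,-0.015,0,0,0,0, 0.01,-0.015,0.15,0,0,0, 0.01,-0.015,0.25,0,0,0, 0.01,-0.015,0.25,0,0,0]'
python3 -m jog '[0,0,0.08,0,0,0, 0,0,0.16,0,0,0, 0,0,0.22,0,0,0, 0,0,0.25,0,0,0, 0,0,0.25,0,0,0, 0,0,0.25,0,0,0]'
```

```text
time: 17.8
tool_pos: [0.6401, 0.1718, 0.0659]
tool_rot: [-0.002, -0.0, 1.0, -0.0]
contact_force: [0.3, 0.1, -1.0]
gripper_width: 0.529
grasp_force: 62.1
time: 18.55
tool_pos: [0.6418, 0.172, 0.0438]
tool_rot: [0.0, -0.0, 1.0, -0.0]
contact_force: [-1.0, -0.4, 1.3]
gripper_width: 0.531
grasp_force: 62.3
```

```bash
python3 -m jog '[0,0,0,0,0,0, 0,0,0,0,0,0, 0,0,0,0,0,0, 0,0,0,0,0,0]' 85
python3 -m jog '[0,0,-0.1,0,0,0, 0,0,-0.5,0,0,0, 0,0,-1,0,0,0, 0,0,-1,0,0,0]' >/dev/null
python3 -m jog '[0.5,-0.1,0,0,0,0, 1,-0.28,0,0,0,0, 1,-0.28,0,0,0,0]' >/dev/null
python3 -m jog '[0.5,0,0,0,0,0, 1,0,0,0,0,0, 1,0,0,0,0,0]' >/dev/null
python3 -m jog '[0.08,0,0,0,0,0.06, 0.08,0,0,0,0,0.12, 0.08,0,0,0,0,0.18, 0.08,0,0,0,0,0.24, 0.08,0,0,0,0,0.24]' >/dev/null
python3 -m jog '[0,0,0,0,0,0.06, 0,0,0,0,0,0.12, 0,0,0,0,0,0.18, 0,0,0,0,0,0.241, 0,0,0,0,0,0.241, 0,0,0,0,0,0.241]'
python3 - <<'E'
from h import *
f=manip.grab_frame("top"); cv2.imwrite("pics/top4.png",cv2.resize(f["img"][110:190,210:310],None,fx=5,fy=5,interpolation=cv2.INTER_CUBIC))
print("cap",seg(f,(255,148),.085,.11,.094,25)); print("sleeve",seg(f,(260,150),.022,.044,.038,20))
R_=rot(manip.state()["tool_rot"]); print(R_.round(4), np.degrees(np.arctan2(R_[1,1],R_[0,1])))
E
```

```text
time: 19.05
tool_pos: [0.6416, 0.172, 0.0432]
tool_rot: [-0.0, -0.0, 1.0, -0.0]
contact_force: [0.1, 0.5, -0.4]
gripper_width: 0.998
grasp_force: 0.0
time: 21.68
tool_pos: [0.4341, 0.144, 0.1435]
tool_rot: [0.0, 0.684, 0.729, 0.0]
contact_force: [0.2, 0.0, -0.4]
gripper_width: 0.995
grasp_force: 0.0
cap {'c': (638.8, 171.7), 'size': (23, 23), 'long_axis_deg': -0.2, 'n': 62, 'zmed': 0.0935, 'zmax': 0.0977, 'mean': array([639.9, 171.8])}
sleeve {'c': (638.8, 169.8), 'size': (63, 62), 'long_axis_deg': 45.2, 'n': 110, 'zmed': 0.0362, 'zmax': 0.0415, 'mean': array([633.3, 165. ])}
[[-6.30e-02  9.98e-01  2.00e-04]
 [ 9.98e-01  6.30e-02  0.00e+00]
 [ 0.00e+00  2.00e-04 -1.00e+00]] 3.6098942681509434
```

View pics/top4.png

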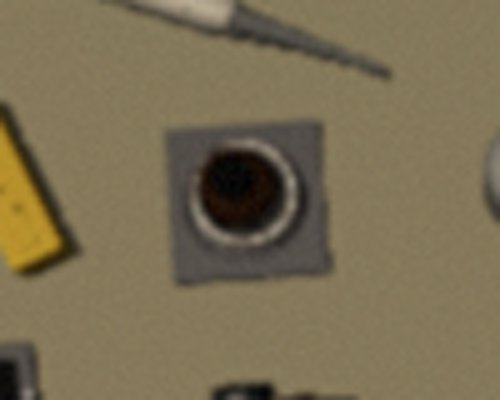

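The bottle stands in the sleeve with its cap at 94 mm (235,180 in the crop), so steps 1 and 2 are done. Next is the tube block.

```bash
python3 -m jog '[0,-0.01,0.4,0,0,0, 0,-0.01,0.9,0,0,0, 0,-0.01,0.9,0,0,0, 0,-0.01,0.9,0,0,0]'
python3 -m jog '[0,0,0.2,0,0,0, 0,0,0.42,0,0,0, 0,0,0.42,0,0,0, 0,0,0.42,0,0,0]'
python3 -m jog '[0,0,0,0,0,0, 0,0,0,0,0,0, 0,0,0,0,0,0, 0,0,0,0,0,0, 0,0,0,0,0,0, 0,0,0,0,0,0, 0,0,0,0,0,0]' 20
python3 -m jog '[0,0,-0.1,0,0,0, 0,0,-0.4,0,0,0, 0,0,-0.8,0,0,0, 0,0,-0.8,0,0,0, 0,0,-0.8,0,0,0]'
```

```text
time: 22.22
tool_pos: [0.4337, 0.1441, 0.0549]
tool_rot: [0.001, 0.685, 0.728, 0.001]
contact_force: [0.8, 0.5, 0.2]
gripper_width: 0.993
grasp_force: 0.0
time: 22.72
tool_pos: [0.4344, 0.1442, 0.0135]
tool_rot: [0.001, 0.685, 0.728, 0.001]
contact_force: [0.1, 0.2, -0.1]
gripper_width: 0.995
grasp_force: 0.0
time: 23.6
tool_pos: [0.4332, 0.144, 0.0119]
tool_rot: [0.0, 0.686, 0.728, 0.0]
contact_force: [-0.5, 0.4, 5.0]
gripper_width: 0.386
grasp_force: 62.2
time: 24.22
tool_pos: [0.4317, 0.1438, 0.0904]
tool_rot: [-0.0, 0.686, 0.728, -0.001]
contact_force: [-0.4, 1.0, -2.0]
gripper_width: 0.386
grasp_force: 61.6
```

```bash
python3 -m jog '[0.5,0.3,0,0,0,0, 1,0.6,0,0,0,0, 1,0.6,0,0,0,0]' >/dev/null
python3 -m jog '[0.5,0.2,0,0,0,0, 1,0.37,0,0,0,0, 1,0.37,0,0,0,0]' >/dev/null
python3 -m jog '[0.22,0,0,0,0,-0.014, 0.22,0,0.2,0,0,-0.014, 0.22,0,0.4,0,0,-0.014, 0.22,0,0.4,0,0,-0.014, 0.22,0,0.4,0,0,-0.014]'
python3 - <<'E'
from h import *
s=manip.state(); r=rot(s["tool_rot"]); print(np.degrees(np.arctan2(r[1,1],r[0,1])), ((np.array([.515,.3714,.0155])-s["tool_pos"])@r*10).round(3))
E
```

```text
time: 25.6
tool_pos: [0.516, 0.3707, 0.0509]
tool_rot: [-0.0, 0.67, 0.743, -0.0]
contact_force: [0.0, 0.1, -1.2]
gripper_width: 0.387
grasp_force: 61.4
5.91924924974848 [ 0.008 -0.009  0.354]
```

```bash
python3 -m jog '[0.01,-0.01,0.1,0,0,0, 0.01,-0.01,0.2,0,0,0, 0.01,-0.01,0.28,0,0,0, 0.01,-0.01,0.35,0,0,0, 0.01,-0.01,0.36,0,0,0, 0.01,-0.01,0.36,0,0,0]'
python3 -m jog '[0,0,0,0,0,0, 0,0,0,0,0,0, 0,0,0,0,0,0, 0,0,0,0,0,0]' 85
python3 -m jog '[0,0,-0.1,0,0,0, 0,0,-0.5,0,0,0, 0,0,-1,0,0,0, 0,0,-1,0,0,0]'
python3 - <<'E'
from h import *
s=manip.state(); r=rot(s["tool_rot"]); print(s["joint_pos"].round(2),np.degrees(np.arctan2(r[1,1],r[0,1])), ((np.array([.394,.2895,.030])-s["tool_pos"])@r*10).round(3))
E
```

```text
time: 26.35
tool_pos: [0.5153, 0.3724, 0.016]
tool_rot: [0.0, 0.669, 0.743, 0.0]
contact_force: [-1.8, -1.0, 4.1]
gripper_width: 0.385
grasp_force: 62.1
time: 26.85
tool_pos: [0.515, 0.3722, 0.0152]
tool_rot: [-0.0, 0.669, 0.743, 0.0]
contact_force: [-0.3, 0.1, 0.2]
gripper_width: 0.994
grasp_force: 0.0
time: 27.35
tool_pos: [0.5185, 0.3742, 0.1225]
tool_rot: [0.002, 0.669, 0.743, 0.006]
contact_force: [-0.6, 0.4, 0.4]
gripper_width: 0.992
grasp_force: 0.0
[ 0.51  0.17  1.68 -0.    1.29  0.4 ] 5.963471908672534 [-0.718 -1.337  0.907]
```

```bash
python3 -m jog '[-0.3,-0.4,0,0,0,0, -0.72,-0.9,0,0,0,-0.034, -0.72,-0.9,0,0,0,-0.034, -0.72,-0.9,0,0,0,-0.034]' >/dev/null
python3 -m jog '[0.05,-0.43,0,0,0,0, 0.05,-0.43,0,0,0,0, 0.05,-0.43,0,0,0,0]' >/dev/null
python3 - <<'E'
from h import *
s=manip.state(); r=rot(s["tool_rot"]); print(s["tool_pos"],np.degrees(np.arctan2(r[1,1],r[0,1])), ((np.array([.394,.2895,.030])-s["tool_pos"])@r*10).round(3))
f=manip.grab_frame("top"); print("block",seg(f,(194,191),.025,.06,.042,30)); print("dock",seg(f,(194,191),.006,.03,.01,34))
E
```

```text
[0.39148942 0.28807388 0.11635952] 12.098828371275244 [0.008 0.025 0.864]
block {'c': (516.7, 371.0), 'size': (114, 35), 'long_axis_deg': -84.2, 'n': 448, 'zmed': 0.0422, 'zmax': 0.0463, 'mean': array([516.7, 371. ])}
dock {'c': (515.4, 370.1), 'size': (141, 65), 'long_axis_deg': -84.6, 'n': 400, 'zmed': 0.0102, 'zmax': 0.0201, 'mean': array([513. , 362.6])}
```

The block is seated: top at 42 mm, about 1 mm off centre. I grip the timer next.

```bash
python3 -m jog '[0.01,0.02,0.3,0,0,0, 0.01,0.02,0.7,0,0,0, 0.01,0.02,0.86,0,0,0, 0.01,0.02,0.86,0,0,0, 0.01,0.02,0.86,0,0,0]'
python3 -m jog '[0,0,0,0,0,0, 0,0,0,0,0,0, 0,0,0,0,0,0, 0,0,0,0,0,0, 0,0,0,0,0,0, 0,0,0,0,0,0, 0,0,0,0,0,0]' 10
python3 -m jog '[0,0,-0.1,0,0,0, 0,0,-0.5,0,0,0, 0,0,-1,0,0,0, 0,0,-1,0,0,0, 0,0,-1,0,0,0]'
python3 - <<'E'
from h import *
s=manip.state(); r=rot(s["tool_rot"]); print(s["tool_pos"],np.degrees(np.arctan2(r[1,1],r[0,1])), ((np.array([.639,-.152,.13])-s["tool_pos"])@r*10).round(3))
E
```

```text
time: 28.9
tool_pos: [0.3931, 0.2892, 0.0309]
tool_rot: [0.001, 0.629, 0.778, 0.001]
contact_force: [0.1, 1.0, -0.9]
gripper_width: 0.994
grasp_force: 0.0
time: 29.78
tool_pos: [0.392, 0.2887, 0.0298]
tool_rot: [0.0, 0.629, 0.778, 0.0]
contact_force: [0.3, -0.3, 4.7]
gripper_width: 0.25
grasp_force: 59.2
time: 30.4
tool_pos: [0.391, 0.2882, 0.1286]
tool_rot: [-0.0, 0.629, 0.778, -0.001]
contact_force: [-0.5, -0.3, -0.9]
gripper_width: 0.247
grasp_force: 58.8
[0.39104871 0.288219   0.12861816] 12.076316759685982 [-4.824  1.504 -0.014]
```

```bash
python3 -m jog '[0,0,0,0,0,0.05, 0,0,0,0,0,0.102, 0,0,0,0,0,0.102, 0,0,0,0,0,0.102]' >/dev/null
python3 -m jog '[-0.3,0.4,0,0,0,0, -0.7,0.9,0,0,0,0, -1,1,0,0,0,0, -1,1,0,0,0,0]' >/dev/null
python3 -m jog '[-0.5,0,0,0,0,0, -1,0,0,0,0,0, -1,0,0,0,0,0]' >/dev/null
python3 -m jog '[-0.5,0,0,0,0,0, -1,0,0,0,0,0, -1,0,0,0,0,0]' >/dev/null
python3 -m jog '[-0.5,0,0,0,0,0, -1,0,0,0,0,0, -1,0.2,0,0,0,0, -1,0.6,0,0,0,0, -1,1,0,0,0,0, -1,1,0,0,0,0]' >/dev/null
python3 -m jog '[-0.1,0.45,0,0,0,0, -0.1,0.9,0,0,0,0, -0.1,0.9,0,0,0,0, -0.1,0.9,0,0,0,0]'
python3 - <<'E'
from h import *
s=manip.state(); r=rot(s["tool_rot"]); print(s["tool_pos"],np.degrees(np.arctan2(r[1,1],r[0,1])), ((np.array([.639,-.152,.0338])-s["tool_pos"])@r*10).round(3))
E
```

```text
time: 33.4
tool_pos: [0.6342, -0.1491, 0.1287]
tool_rot: [-0.001, 0.744, 0.668, -0.0]
contact_force: [-0.4, -0.2, -1.0]
gripper_width: 0.248
grasp_force: 59.4
[ 0.63415941 -0.14913918  0.12872758] -6.192074030854737 [-0.024  0.053  0.949]
```

```bash
python3 -m jog '[-0.02,0.05,0.2,0,0,0, -0.02,0.05,0.5,0,0,0, -0.02,0.05,0.7,0,0,0, -0.02,0.05,0.7,0,0,0, -0.02,0.05,0.7,0,0,0]'
python3 - <<'E'
from h import *
s=manip.state(); r=rot(s["tool_rot"]); print(np.degrees(np.arctan2(r[1,1],r[0,1])), ((np.array([.639,-.152,.0338])-s["tool_pos"])@r*10).round(3))
f=manip.grab_frame("scene"); cv2.imwrite("pics/scene5.png",cv2.resize(f["img"][140:260,330:490],None,fx=4,fy=4,interpolation=cv2.INTER_CUBIC))
E
```

```text
time: 34.02
tool_pos: [0.6402, -0.1535, 0.0601]
tool_rot: [0.001, 0.745, 0.667, 0.0]
contact_force: [0.3, -0.5, -1.2]
gripper_width: 0.248
grasp_force: 59.4
-6.287339718004658 [ 0.013 -0.014  0.263]
```

View pics/scene5.png

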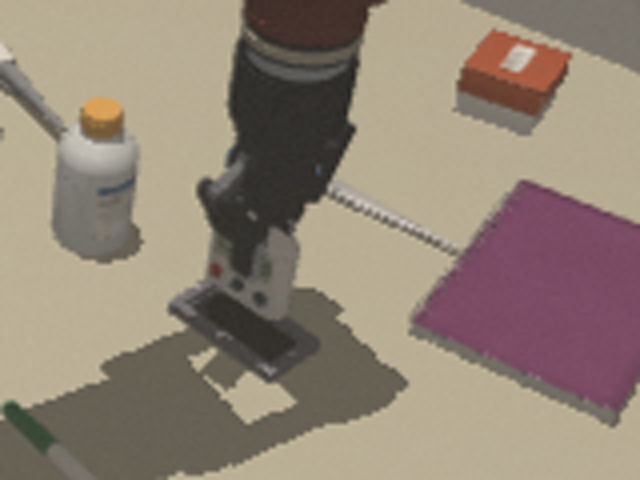

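The timer hangs upright over the dock, aligned with the recess (245,325 in the crop). I lower and release it.

```bash
python3 -m jog '[0.01,-0.01,0.1,0,0,0, 0.01,-0.01,0.2,0,0,0, 0.01,-0.01,0.265,0,0,0, 0.01,-0.01,0.265,0,0,0, 0.01,-0.01,0.265,0,0,0]'
python3 -m jog '[0,0,0,0,0,0, 0,0,0,0,0,0, 0,0,0,0,0,0, 0,0,0,0,0,0]' 85
python3 -m jog '[0,0,-0.1,0,0,0, 0,0,-0.5,0,0,0, 0,0,-1,0,0,0, 0,0,-1,0,0,0]'
python3 -m jog '[0,-0.5,0,0,0,0, 0,-1,0,0,0,-0.018, 0,-1,0,0,0,-0.018, 0,-1,0,0,0,0.018]' 50
python3 - <<'E'
from h import *
s=manip.state(); r=rot(s["tool_rot"]); print(np.degrees(np.arctan2(r[1,1],r[0,1])), ((np.array([.4507,-.151,.004])-s["tool_pos"])@r*10).round(3))
f=manip.grab_frame("top"); print("timer",seg(f,(364,150),.035,.09,.066,20)); print("dock",seg(f,(364,150),.006,.03,.01,26))
E
```

```text
time: 34.7
tool_pos: [0.6386, -0.152, 0.0338]
tool_rot: [-0.001, 0.745, 0.667, -0.0]
contact_force: [-4.1, 1.4, 7.8]
gripper_width: 0.25
grasp_force: 60.5
time: 35.2
tool_pos: [0.6388, -0.1522, 0.0326]
tool_rot: [-0.0, 0.745, 0.667, -0.0]
contact_force: [0.2, -0.6, -0.2]
gripper_width: 0.993
grasp_force: 0.0
time: 35.7
tool_pos: [0.6426, -0.1535, 0.1402]
tool_rot: [0.005, 0.745, 0.667, 0.003]
contact_force: [0.1, -0.4, 1.2]
gripper_width: 0.994
grasp_force: 0.0
time: 36.2
tool_pos: [0.5393, -0.1412, 0.1327]
tool_rot: [0.0, 0.765, 0.645, 0.0]
contact_force: [0.4, 0.0, -0.0]
gripper_width: 0.585
grasp_force: 0.0
-9.726962645129179 [-0.246 -0.857  1.287]
timer {'c': (643.6, -120.0), 'size': (27, 13), 'long_axis_deg': -27.1, 'n': 42, 'zmed': 0.0652, 'zmax': 0.0694, 'mean': array([ 644. , -120.8])}
dock {'c': (643.4, -114.2), 'size': (54, 22), 'long_axis_deg': -5.9, 'n': 84, 'zmed': 0.0105, 'zmax': 0.0171, 'mean': array([ 643.8, -111.8])}
```

```bash
python3 -m jog '[-0.25,-0.4,0.2,0,0,0, -0.25,-0.86,0.6,0,0,0, -0.25,-0.86,0.9,0,0,0, -0.25,-0.86,0.9,0,0,0, -0.25,-0.86,0.9,0,0,0]'
python3 - <<'E'
from h import *
s=manip.state(); r=rot(s["tool_rot"]); print(np.degrees(np.arctan2(r[1,1],r[0,1])), ((np.array([.4507,-.151,.004])-s["tool_pos"])@r*10).round(3))
f=manip.grab_frame("top"); print("timer",seg(f,(364,150),.035,.09,.066,20)); print("dock",seg(f,(364,150),.006,.03,.01,26))
f=manip.grab_frame("scene"); cv2.imwrite("pics/scene6.png",cv2.resize(f["img"][160:310,290:490],None,fx=4,fy=4,interpolation=cv2.INTER_CUBIC))
E
```

```text
time: 36.88
tool_pos: [0.4524, -0.1525, 0.0446]
tool_rot: [0.001, 0.763, 0.646, 0.001]
contact_force: [1.3, 0.1, 0.2]
gripper_width: 0.582
grasp_force: 0.0
-9.480264783312894 [ 0.012 -0.021  0.406]
timer {'c': (639.1, -146.3), 'size': (68, 28), 'long_axis_deg': 84.0, 'n': 201, 'zmed': 0.065, 'zmax': 0.0699, 'mean': array([ 639.8, -145.9])}
dock {'c': (637.7, -151.9), 'size': (98, 58), 'long_axis_deg': 83.6, 'n': 245, 'zmed': 0.0104, 'zmax': 0.0244, 'mean': array([ 632.5, -150.5])}
```

View pics/scene6.png

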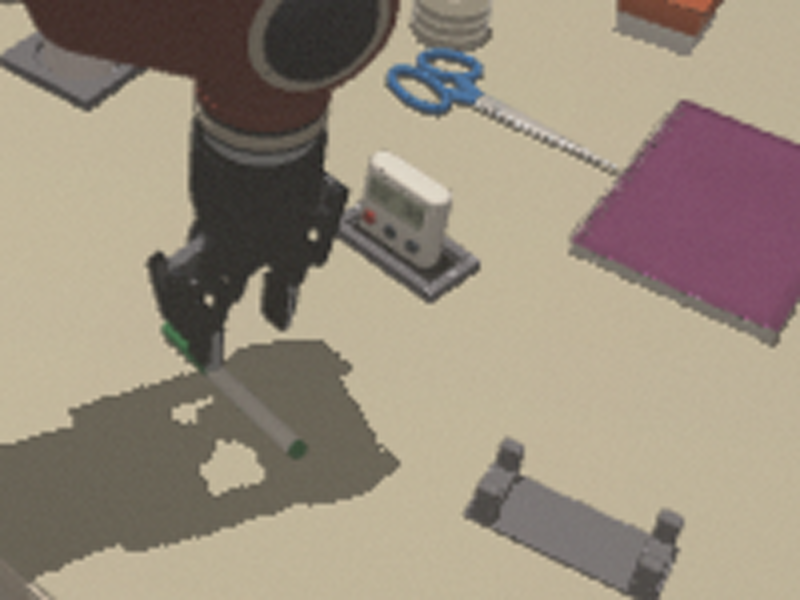

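The timer stands in its dock, top at 65–66 mm (405,215 in the crop), about 6 mm off centre at most, which is inside the limit. The fingers straddle the marker, so I grip it.

```bash
python3 -m jog '[0.01,-0.02,0.15,0,0,0, 0.01,-0.02,0.3,0,0,0, 0.01,-0.02,0.4,0,0,0, 0.01,-0.02,0.4,0,0,0, 0.01,-0.02,0.4,0,0,0]'
python3 -m jog '[0,0,0,0,0,0, 0,0,0,0,0,0, 0,0,0,0,0,0, 0,0,0,0,0,0, 0,0,0,0,0,0, 0,0,0,0,0,0]' 5
python3 -m jog '[0,0,-0.1,0,0,0, 0,0,-0.5,0,0,0, 0,0,-1,0,0,0, 0,0,-1,0,0,0, 0,0,-1,0,0,0]'
python3 - <<'E'
from h import *
s=manip.state(); r=rot(s["tool_rot"]); print(np.degrees(np.arctan2(r[1,1],r[0,1])), ((np.array([.507,-.366,.1])-s["tool_pos"])@r*10).round(3))
E
```

```text
time: 37.6
tool_pos: [0.4489, -0.1504, 0.0028]
tool_rot: [0.0, 0.763, 0.646, 0.0]
contact_force: [0.2, 0.6, 0.3]
gripper_width: 0.59
grasp_force: 0.0
time: 38.35
tool_pos: [0.4493, -0.1506, 0.0035]
tool_rot: [0.0, 0.763, 0.646, 0.0]
contact_force: [-2.2, 0.4, 6.6]
gripper_width: 0.121
grasp_force: 59.1
time: 38.98
tool_pos: [0.4482, -0.1501, 0.1023]
tool_rot: [-0.0, 0.763, 0.646, -0.0]
contact_force: [-0.5, -0.4, -0.7]
gripper_width: 0.116
grasp_force: 58.8
-9.518876873028523 [-2.032  0.937  0.022]
```

```bash
python3 -m jog '[-0.5,0.3,0,0,0,0, -1,0.6,0,0,0,0, -1,0.94,0,0,0,0, -1,0.94,0,0,0,0]' >/dev/null
python3 -m jog '[-0.5,0,0,0,0,0, -1,0,0,0,0,-0.05, -1,0,0,0,0,-0.111, -1,0,0,0,0,-0.111, -1,0,0,0,0,-0.111, -1,0,0,0,0,-0.111]'
python3 - <<'E'
from h import *
s=manip.state(); r=rot(s["tool_rot"]); print(np.degrees(np.arctan2(r[1,1],r[0,1])), ((np.array([.507,-.366,.0185])-s["tool_pos"])@r*10).round(3))
E
```

```text
time: 40.22
tool_pos: [0.5082, -0.3622, 0.1024]
tool_rot: [-0.0, 0.64, 0.768, -0.0]
contact_force: [0.3, 0.2, -1.0]
gripper_width: 0.12
grasp_force: 58.9
10.438132921345785 [-0.036 -0.019  0.839]
```

```bash
python3 -m jog '[-0.035,-0.02,0.2,0,0,0, -0.035,-0.02,0.4,0,0,0, -0.035,-0.02,0.5,0,0,0, -0.035,-0.02,0.5,0,0,0, -0.035,-0.02,0.5,0,0,0]'
python3 - <<'E'
from h import *
s=manip.state(); r=rot(s["tool_rot"]); print(np.degrees(np.arctan2(r[1,1],r[0,1])), ((np.array([.507,-.366,.0185])-s["tool_pos"])@r*10).round(3))
f=manip.grab_frame("scene"); cv2.imwrite("pics/scene7.png",cv2.resize(f["img"][220:340,360:520],None,fx=4,fy=4,interpolation=cv2.INTER_CUBIC))
E
```

```text
time: 40.85
tool_pos: [0.5073, -0.3672, 0.0532]
tool_rot: [0.0, 0.64, 0.769, -0.0]
contact_force: [0.2, 0.7, 0.1]
gripper_width: 0.119
grasp_force: 58.9
10.453663959012667 [ 0.013 -0.001  0.347]
```

View pics/scene7.png

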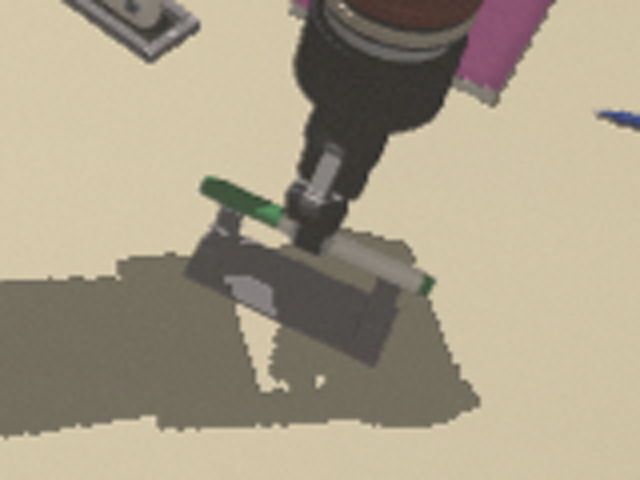

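The marker is level and parallel to the rest, above the saddles (315,235 in the crop). I lower it.

```bash
python3 -m jog '[0.01,0,0.1,0,0,0, 0.01,0,0.2,0,0,0, 0.01,0,0.3,0,0,0, 0.01,0,0.34,0,0,0, 0.01,0,0.34,0,0,0]'
python3 -m jog '[0,0,0,0,0,0, 0,0,0,0,0,0, 0,0,0,0,0,0, 0,0,0,0,0,0]' 40
python3 -m jog '[0,0,-0.1,0,0,0, 0,0,-0.5,0,0,0, 0,0,-1,0,0,0, 0,0,-1,0,0,0]'
python3 -m jog '[0.5,-0.5,-0.3,0,0,0, 1,-1,-0.6,0,0,0, 1,-1,-0.6,0,0,0]' >/dev/null
python3 -m jog '[0.5,-0.3,-0.2,0,0,0, 1,-0.4,-0.4,0,0,0, 1,-0.4,-0.4,0,0,0, 1,-0.4,-0.4,0,0,0, 1,-0.4,-0.4,0,0,0]'
python3 - <<'E'
from h import *
f=manip.grab_frame("top"); cv2.imwrite("pics/top8.png",cv2.resize(f["img"][120:260,150:470],None,fx=2.5,fy=2.5,interpolation=cv2.INTER_CUBIC))
for n,uv,lo,hi,zt,r in [("cap",(258,148),.085,.11,.094,20),("block",(194,191),.025,.06,.042,30),("timer",(364,150),.035,.09,.066,20),("water",(317,144),.1,.14,.118,20),("marker",(434,191),.02,.05,.026,26)]: print(n,seg(f,uv,lo,hi,zt,r))
f=manip.grab_frame("scene"); cv2.imwrite("pics/scene8.png",cv2.resize(f["img"][130:330,180:480],None,fx=2.6,fy=2.6,interpolation=cv2.INTER_CUBIC))
E
```

```text
time: 41.52
tool_pos: [0.5068, -0.3659, 0.0184]
tool_rot: [-0.0, 0.64, 0.769, 0.0]
contact_force: [-1.1, 0.7, 0.0]
gripper_width: 0.122
grasp_force: 58.9
time: 42.02
tool_pos: [0.5069, -0.366, 0.0189]
tool_rot: [0.0, 0.64, 0.769, -0.0]
contact_force: [0.4, -0.6, 0.2]
gripper_width: 0.472
grasp_force: 0.0
time: 42.52
tool_pos: [0.5098, -0.3687, 0.1259]
tool_rot: [0.006, 0.64, 0.769, -0.0]
contact_force: [-0.7, -0.9, 0.3]
gripper_width: 0.467
grasp_force: 0.0
time: 43.52
tool_pos: [0.3328, -0.195, 0.2177]
tool_rot: [-0.001, 0.64, 0.768, -0.0]
contact_force: [0.4, -0.3, -0.2]
gripper_width: 0.468
grasp_force: 0.0
cap {'c': (640.3, 171.7), 'size': (23, 20), 'long_axis_deg': 89.8, 'n': 60, 'zmed': 0.0943, 'zmax': 0.0976, 'mean': array([640.2, 171.7])}
block {'c': (516.7, 371.2), 'size': (113, 36), 'long_axis_deg': -84.4, 'n': 451, 'zmed': 0.0422, 'zmax': 0.0463, 'mean': array([516.6, 371.3])}
timer {'c': (639.2, -146.3), 'size': (68, 27), 'long_axis_deg': 84.5, 'n': 197, 'zmed': 0.0654, 'zmax': 0.0695, 'mean': array([ 639.9, -145.7])}
water {'c': (645.1, -4.3), 'size': (29, 28), 'long_axis_deg': -0.5, 'n': 94, 'zmed': 0.1174, 'zmax': 0.1212, 'mean': array([645.9,  -5.5])}
marker {'c': (508.5, -365.5), 'size': (133, 12), 'long_axis_deg': -79.6, 'n': 174, 'zmed': 0.0263, 'zmax': 0.0317, 'mean': array([ 508.3, -365.1])}
```

View pics/top8.png

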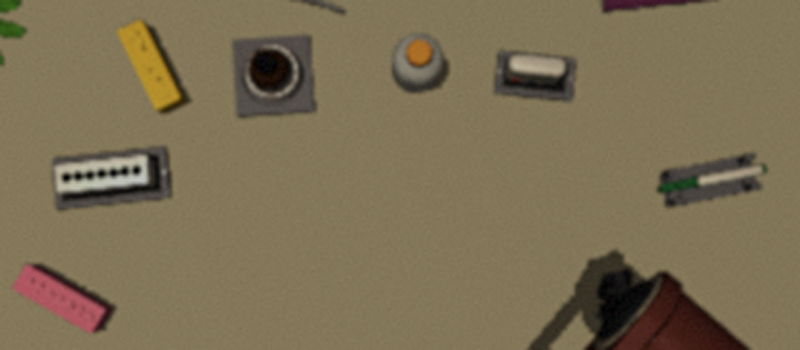

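View pics/scene8.png

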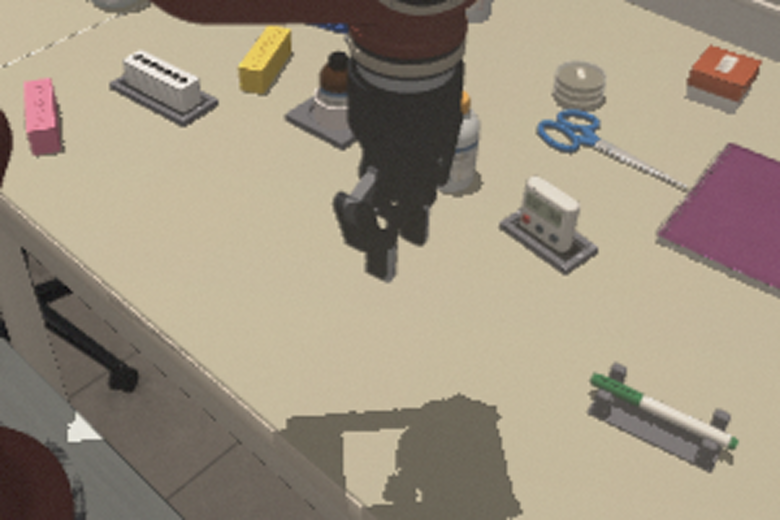

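Everything sits in its dock: block (103,177), bottle in sleeve (268,70), timer (535,68) and marker (712,178) in the top crop. The water bottle hasn't moved. I hand in.

```bash
python3 -c "
from plant import manip; print(manip.job_done())"
```

```text
the job is handed in; nothing more can be done
None
```

I handed the job in at about 44 s: in the last pictures the sleeve, bottle, tube block, timer and marker sat in their docks and the larger white bottle had not moved, but no verdict came back.

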